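# Close the propped cover of a tablet tray unit

### The job

The clear cover of the tablet tray unit is propped open on its folding stay. Lift the stay's knee by its red grip, up and forward past centre, to unlock it, then lower the cover under control without letting it drop and press it down gently until the front catch snaps and holds it shut. Do not force the stay or the cover, and leave the bottle, the jar and the carton where they stand.

Things in the scene. Friction and masses are not known exactly. Their poses are not given: they have to be found in the camera images.
- tray_unit: White benchtop tablet tray unit, 300 deep (x) x 365 wide (y) x 95 mm high, with a grid of tablet cells. Origin on its underside; x points away from the robot (to the hinge side), y to the left, z up. The right side wall is at y = -150 mm, front face at x = -150 mm. It is heavy and does not move.
- hinge (a point): Middle of the cover's hinge line, at the rear of the unit, 100 mm above its underside; the line runs along the unit's y. Axes as the unit's.
- cover: Clear plastic cover with grey frame, 5 mm thick, 290 wide (y +-145 mm), reaching 270 mm from the hinge; mass 0.34 to 0.52 kg. Origin on the hinge line; its own -x points from the hinge to the front edge, +z out of its outer face, y along the hinge. It cracks if slammed or pressed onto its seat with more than 20 N, or if forced by the hand with more than 60 N in all.
- cover_angle (a joint): Angle of the cover, rad: 1.31 propped open by the locked stay; 0 level. Fully shut it sits anywhere from -0.026 to 0.026, as the strike is set. Once the stay is unlocked, its stiff knee carries the cover where it is left while it is above about 0.9; lower down a heavy cover sinks and drops by itself unless held.
- handle (a point): Centre of the dark round handle bar on the cover's outer face, 222 mm from the hinge and 32 mm out from the cover's middle plane, in the middle of its width. The bar is 20 mm in diameter and 36 mm long along y, on a thin post; free on both ends, so it can be pinched end to end and the cover turns in the grip. Axes as the cover's.
- stay_lower: Lower link of the folding steel stay on the unit's right side, 80 mm from its foot pivot to the knee, with the red knee grip. Origin at the foot pivot, x along the link to the knee. The stay (both links) bends if forced with more than 60 N in all (grip of both fingers, push and pull added up): hold it lightly.
- stay_foot (a point): Foot pivot of the stay (fixed to the unit), shifted along the pivot line out to the middle of the knee grip. The knee grip moves on a circle of 80 mm about this point. Axes as the unit's.
- knee_grip (a point): Middle of the red knee grip: a round bar, 16 mm in diameter, 50 mm long along the unit's y, sticking out to the right from the knee (from 14 to 64 mm outside the unit's side wall; this point lies 40 mm outside it). The links lie between 6 and 14 mm outside the wall.
- knee_angle (a joint): Bend of the stay's knee, rad: -0.15 locked on its stop (as at the start), 0 straight (dead centre, 7 mm further up and forward), positive unlocked; about 0.7 with the cover at 1.2, 1.2 at 1.0, 2.77 with the cover shut. The knee is stiff: it takes about 8 N at the grip, up and forward (at first about 40 degrees above level), square to the lower link.
- amber_bottle: Bystander: amber bottle with white cap, 52 mm in diameter, 95 mm high, standing left of the unit. Origin under its middle.
- white_jar: Bystander: white jar with blue cap, 60 mm in diameter, 75 mm high, standing right of the unit. Origin under its middle.
- carton: Bystander: small medicine carton, 45 x 110 x 30 mm, lying in front of the unit. Origin under its middle.
- catch (a point): Mean place of the spring roller catch in the unit's front rim, with the cover's rubber seat just in front. Both are set up to 6 mm higher or lower, which no reading shows. The cover's tongue meets the roller 16 mm before the seat; about 10 N (8 to 13) straight down on the handle pushes it past, it snaps 3 to 5 mm before the seat and is then held. Not snapped, it rests 15 mm proud of its seat.

How it is judged:
By the outcome, as a careful person would: the job done as asked, in the order asked, and still so for the second after the job is handed in, with the robot touching nothing.
It also fails if it takes over 72 s, if anything falls off the work surface, if the arm or the gripper's body presses on something with over 40 N, if the wrist force passes 120 N, or if a joint passes its speed limit or range.

### The arm

A 6-joint arm with a two-finger parallel gripper is mounted at the origin on the work surface. World frame = base frame: x ahead of the robot, y to its left, z up, the work surface at z = 0. Lengths are in m, angles in rad, forces in N, time in s.
With the tool pointing down it reaches from about 0.35 to 0.85 m from the base axis. Payload 8.1 kg.
Tool frame: the origin (TCP) lies at the very end of the fingers, on their centre line; the grasp point (between the pads) lies 19 mm behind it (robot.pinch_z is the distance from the TCP to the grasp point, in m); x points along the fingers, z is the direction in which the jaws open and shut, and the axes are right-handed (so a half turn about x gives the same grasp; the last joint's range is limited). The gripper opens to 93 mm and grips with 3 to 60 N. Pads are 15 mm wide; open, the fingers measure 128 mm over their backs; the gripper's body (75 mm by 188 mm) begins 65 mm behind the grasp point.
Start: joints at [-1.329, 0.13, 1.488, -0, 1.523, -0.085], TCP at [0.193, -0.568, 0.219] pointing down, gripper open.
Joint ranges: [-2.96, 2.96], [-0.89, 2.26], [0.02, 2.5], [-1.34, 4.48], [0, 2.73], [-2.66, 2.66]. Speed limits (rad/s): [2.39, 2.39, 2.79, 3.14, 3.14, 3.14].

### API

Orientations are given as a rotation vector (axis times angle).
In Python, from plant import robot, optics, ticket gives the robot as it stands.
- The arm moves only by the tool jog_arm, never from a script. Its argument "targets" is a list of rows, each a list of 7 numbers: the shift along the tool's x, y, z in cm, then the turn, a rotation vector about the tool's x, y, z in degrees, then the closure, from 0 (fully open) to 1 (shut). In form: [[dx, dy, dz, ax, ay, az, grip], ...]. A call has 1 to 5 rows; each row is the pose to reach, as a shift and turn from the pose measured when the call began, along the tool's axes at that moment; what a row does not reach only later rows make up. A row lasts 1/8 s, in which the tool goes at most 62.5 mm and 10.7 degrees, less where a joint would pass 70% of its speed; a pose out of reach is approached as far as the arm can. A call with a gripper value outside its range is refused whole. The fingers move at their own pace and stop on an object; "squeeze" is the grip in N (left out, the last holds). Time passes only in rows, so rows that repeat a pose let the fingers close. It gives the time, the measured TCP pose, the force and the opening at its end, in the units of the state.
- robot.read_state(): the state, without advancing time (a new reading comes with each control period).
- optics.read_camera(name): name is "scene" or "side" or "wrist"; returns a dict with "frame" (480x640x3 uint8, red, green, blue), "vertical_fov" (degrees; the focal length in pixels is half the picture's height over the tangent of half this angle, whatever the lens; pixels are square), "cx", "cy" (the principal point, pixels), "R" (3x3) and "t" (3): a world point X has camera coordinates R X + t. Camera axes: x right, y down, z forward; pixel columns grow to the right and rows downward; lengths in m; the calibration is good to about 2 mm. A picture is of the moment at which its call begins. There is no depth.
- ticket.close_job(): hands the job in, once; it reports no verdict.
The state is a dict: "t": time; "q": joint angles; "dq": joint speeds; "joint_torque": joint torques, N m; "tool_pos": TCP position; "orientation": TCP orientation; "force": force on the tool from outside, world axes, zero at the start; "wrist_torque": the same for the moment, N m; "opening": finger opening in m.
Only numpy, scipy, OpenCV 4.12 (cv2) and the standard library are available. Lean on these libraries where they do the work, as an engineer would, in place of code of your own. Each camera call takes 0.05 s, during which the arm holds its last target.

## Working session

There is one attempt and no reset: what is moved stays moved. The work goes in short steps, Python scripts to look and compute and a tool call to move; the robot and the scene stay as the last step left them, time stands still between calls to the robot, and variables do not carry over. Pictures are saved under pics/ and viewed, and the job is handed in when it is done.

Besides the shell and the picture viewer there is one more tool, called after "Call:" as a command line: name --pt "numbers of a row" for each row, then --argument value for the rest. jog_arm: Moves the arm, as the interface text tells. Its arguments: {"type":"object","properties":{"targets":{"type":"array"},"squeeze":{"type":"number"}},"required":["targets"]}

```bash
ls; mkdir -p pics; python3 - <<'E'
from plant import robot, optics, ticket
import cv2,numpy as np
print(robot.read_state(), robot.pinch_z)
for n in ["scene","side","wrist"]:
    c=optics.read_camera(n); cv2.imwrite(f"pics/{n}0.png",c["frame"][:,:,::-1])
    print(n,c["vertical_fov"],c["cx"],c["cy"],np.round(c["R"],4).tolist(),np.round(c["t"],4).tolist())
E
```

```text
pics
{'t': 0.0, 'q': array([-1.32939950e+00,  1.31144701e-01,  1.48921557e+00, -1.24916832e-05,
        1.52299577e+00, -8.54492864e-02]), 'dq': array([-3.03208036e-04,  2.86256683e-04, -1.60889544e-03, -9.92799942e-04,
        7.80020697e-05,  1.58011797e-03]), 'joint_torque': array([ 2.12093651e-04, -5.59852231e+01, -4.91757274e+01,  7.66511704e-02,
        3.55597422e-02, -1.72433552e-04]), 'tool_pos': array([ 0.19249371, -0.56771324,  0.21763226]), 'orientation': array([ 0.96627414,  1.34766468, -0.96439115]), 'force': array([-0.0153291 , -0.4877904 ,  0.42225672]), 'wrist_torque': array([ 0.01809289,  0.03003924, -0.01427282]), 'opening': 0.09291753062287177} 0.0188
scene 53.52898023341458 321.95765170183665 248.25619351287764 [[0.8027, 0.5963, 0.0022], [0.4226, -0.5662, -0.7077], [-0.4208, 0.569, -0.7065]] [-0.4455, -0.0823, 1.3044]
side 42.56837131676117 317.0385596788114 240.86865163662455 [[-0.7901, -0.613, -0.006], [-0.3983, 0.5208, -0.755], [0.466, -0.5941, -0.6557]] [0.4666, 0.3561, 1.1639]
wrist 69.03432681749658 316.406153145723 242.4103238808879 [[0.3212, -0.947, -0.0019], [-0.9171, -0.3115, 0.2488], [-0.2362, -0.0782, -0.9686]] [-0.5983, -0.029, 0.3886]
```

View pics/scene0.png

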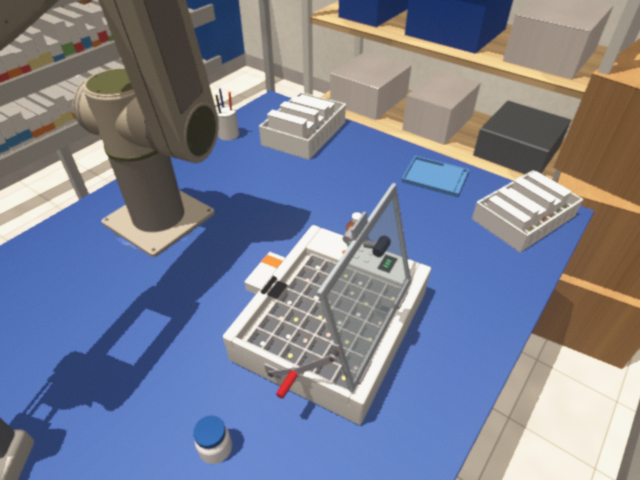

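View pics/side0.png

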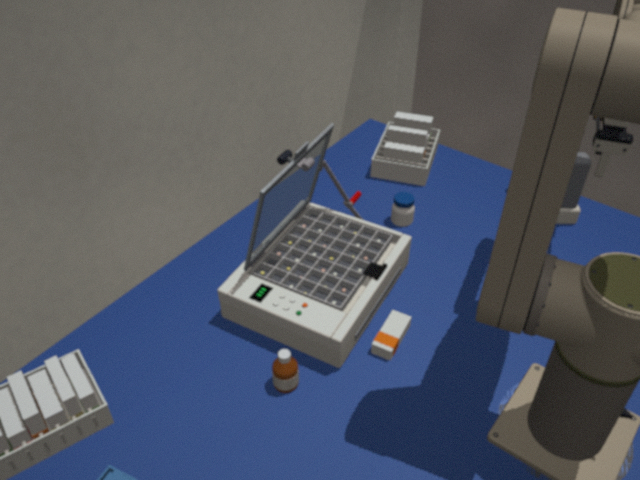

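View pics/wrist0.png

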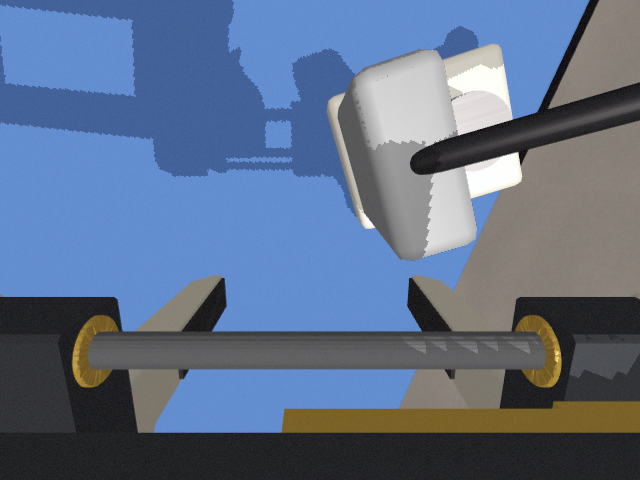

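The scene and side pictures show the open cover, the red grip near scene (288,383) and side (356,198), the jar, the carton and the bottle. I'll zoom in on the unit.

```bash
python3 - <<'E'
import cv2
a=cv2.imread("pics/scene0.png")[180:420,210:450]; cv2.imwrite("pics/scene0z.png",cv2.resize(a,None,fx=2.5,fy=2.5,interpolation=cv2.INTER_CUBIC))
a=cv2.imread("pics/side0.png")[115:365,210:430]; cv2.imwrite("pics/side0z.png",cv2.resize(a,None,fx=2.4,fy=2.4,interpolation=cv2.INTER_CUBIC))
E
```

```text
(no output)
```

View pics/scene0z.png

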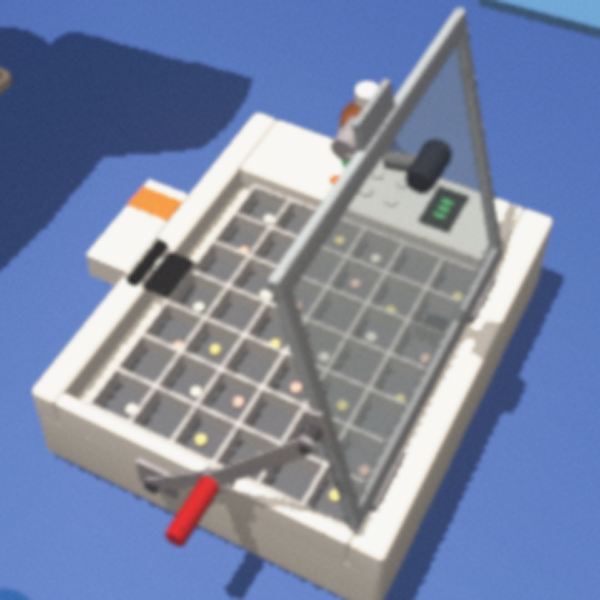

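View pics/side0z.png

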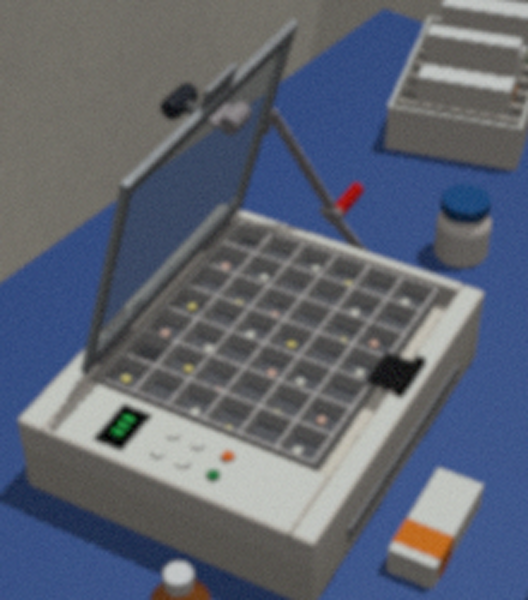

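```bash
cat > h.py <<'E'
import numpy as np,cv2
from scipy.spatial.transform import Rotation as Ro
from plant import robot,optics,ticket
def K(c):
    f=240/np.tan(np.radians(c["vertical_fov"]/2)); return f
def ray(c,p):
    f=K(c);R=np.array(c["R"]);t=np.array(c["t"])
    d=R.T@np.array([(p[0]-c["cx"])/f,(p[1]-c["cy"])/f,1]);return -R.T@t,d/np.linalg.norm(d)
def onz(c,p,z):
    o,d=ray(c,p);return o+d*(z-o[2])/d[2]
def tri(l):
    A=0;b=0
    for c,p in l:
        o,d=ray(c,p);P=np.eye(3)-np.outer(d,d);A=A+P;b=b+P@o
    x=np.linalg.solve(A,b);return x,[float(np.linalg.norm((np.eye(3)-np.outer(ray(c,p)[1],ray(c,p)[1]))@(x-ray(c,p)[0]))) for c,p in l]
def proj(c,X):
    f=K(c);v=np.array(c["R"])@X+np.array(c["t"]);return v[:2]/v[2]*f+[c["cx"],c["cy"]]
E
python3 - <<'E'
from h import *
s=optics.read_camera("scene");d=optics.read_camera("side")
u=lambda x,y:(x/2.5+210,y/2.5+180)
w=lambda x,y:(x/2.4+210,y/2.4+115)
P={'FL':(-.15,.215),'FR':(-.15,-.15),'BL':(.15,.215),'BR':(.15,-.15)}
S={'FL':u(260,115),'FR':u(35,393),'BL':u(552,218),'BR':u(382,556)}
D={'FR':w(483,293),'FL':w(315,545),'BL':w(22,420)}
for nm,c,M in(('s',s,S),('d',d,D)):
  A=[];B=[]
  for k,p in M.items():
    x=onz(c,p,.095);print(nm,k,x.round(4));A.append(P[k]);B.append(x[:2])
  A=np.array(A);B=np.array(B);Ac=A-A.mean(0);Bc=B-B.mean(0)
  yaw=np.arctan2((Ac[:,0]*Bc[:,1]-Ac[:,1]*Bc[:,0]).sum(),(Ac*Bc).sum())
  R=np.array([[np.cos(yaw),-np.sin(yaw)],[np.sin(yaw),np.cos(yaw)]])
  print(nm,'yaw',yaw,'org',B.mean(0)-R@A.mean(0),'res',(Bc-Ac@R.T).round(4).tolist())
def redc(c):
  f=c["frame"].astype(int);m=((f[...,0]>130)&(f[...,1]<60)&(f[...,2]<60)).astype(np.uint8)
  n,l,st,ce=cv2.connectedComponentsWithStats(m);return [(st[i].tolist(),ce[i].round(1).tolist()) for i in range(1,n) if st[i][4]>15]
print(redc(s),redc(d))
print('handle',tri([(s,u(430,165)),(d,w(179,100))]))
print('grip tip',tri([(s,u(178,535)),(d,w(354,190))]), 'base',tri([(s,u(207,485)),(d,w(340,208))]))
E
```

```text
s FL [0.4227 0.1457 0.095 ]
s FR [ 0.4765 -0.2111  0.095 ]
s BL [0.7104 0.1924 0.095 ]
s BR [ 0.7645 -0.164   0.095 ]
s yaw 0.1546583736792198 org [ 0.59854501 -0.04138745] res [[0.0055, -0.0023], [0.0031, 0.0016], [-0.0032, -0.0018], [-0.0053, 0.0025]]
d FR [ 0.4692 -0.2041  0.095 ]
d FL [0.4133 0.1502 0.095 ]
d BL [0.7039 0.1936 0.095 ]
d yaw 0.15399716520191498 org [ 0.59251666 -0.03797771] res [[0.0019, 0.0051], [0.002, -0.0012], [-0.0039, -0.0038]]
[([278, 371, 19, 26, 196], [286.8, 383.5])] [([351, 192, 9, 10, 40], [355.2, 196.5])]
handle (array([ 0.69334379, -0.02455957,  0.32246041]), [0.0001572149507901685, 0.00015721495079001828])
grip tip (array([ 0.64980307, -0.24329291,  0.11522136]), [0.0007481467221742938, 0.0007481467221742518]) base (array([ 0.64186659, -0.20428596,  0.11897334]), [0.0007238207337419127, 0.0007238207337418106])
```

```bash
cat >> h.py <<'E'
YAW=0.154; ORG=np.array([0.5955,-0.040,0]); RU=Ro.from_euler('z',YAW).as_matrix()
def U2W(p): return ORG+RU@np.array(p)
def W2U(p): return RU.T@(np.array(p)-ORG)
def dirs(v): return RU@np.array(v,float)
def delta(pos,Rt,grasp=True,st=None):
    """shift(cm, tool axes) & rotvec(deg) to bring grasp point (or TCP) to pos with orientation Rt"""
    st=st or robot.read_state(); R0=Ro.from_rotvec(st['orientation']).as_matrix()
    tcp=np.array(pos)+ (Rt[:,0]*robot.pinch_z if grasp else 0)
    return (R0.T@(tcp-st['tool_pos'])*100).round(2), np.degrees(Ro.from_matrix(R0.T@Rt).as_rotvec()).round(1)
def frame(f,j):
    f=np.array(f,float);f/=np.linalg.norm(f);j=np.array(j,float);j-=f*(j@f);j/=np.linalg.norm(j)
    return np.stack([f,np.cross(j,f),j],1)
def S():
    st=robot.read_state();R0=Ro.from_rotvec(st['orientation']).as_matrix()
    g=st['tool_pos']-R0[:,0]*robot.pinch_z
    print('t',round(st['t'],2),'graspU',W2U(g).round(4),'F_u',(RU.T@st['force']).round(2),'open',round(st['opening'],4),'q',st['q'].round(2))
    return st,R0
E
python3 - <<'E'
from h import *
from scipy.optimize import least_squares
st,R0=S();print(R0.round(3))
s=optics.read_camera("scene");d=optics.read_camera("side")
u=lambda x,y:(x/2.5+210,y/2.5+180)
w=lambda x,y:(x/2.4+210,y/2.4+115)
piv=tri([(s,u(308,443)),(d,w(275,115))]);print('cover pivot U',W2U(piv[0]).round(4),piv[1])
print('foot U on plane z', W2U(onz(s,u(152,480),.056)).round(3), W2U(onz(d,w(358,245),.06)).round(3))
for n,p in (('jar',(210,432)),):
  print('jar top U',W2U(onz(s,p,.075)).round(3), W2U(onz(d,(404,200),.075)).round(3))
print('carton',W2U(onz(s,(268,272),.03)).round(3))
F=np.array([-.030,.056]);H=np.array([.125,.1]);L1=.08
K_=np.array([.0215,.116])
data=[(1.31,-.15),(1.2,.7),(1.0,1.2),(0,2.77)]
def piv_(r,n,th): return H+r*np.array([-np.cos(th),np.sin(th)])+n*np.array([np.sin(th),np.cos(th)])
def res(x):
  r,n,L2,a=x; e=[]
  F=K_-L1*np.array([np.cos(a),np.sin(a)])
  for th,k in data:
    dd=np.linalg.norm(piv_(r,n,th)-F); e.append((dd-np.sqrt(L1**2+L2**2+2*L1*L2*np.cos(k)))*100)
  return e
o=least_squares(lambda x: res(x)+[(x[3]-0.87)*2],[.15,0,.1,.87]);print(o.x,o.fun)
r,n,L2,a=o.x;F=K_-L1*np.array([np.cos(a),np.sin(a)]);print('F',F)
for th in (1.31,1.30,1.25,1.2,1.1,1.0,.5,0):
  P=piv_(r,n,th);v=P-F;dd=np.linalg.norm(v);c=(dd*dd-L1**2-L2**2)/(2*L1*L2);c=np.clip(c,-1,1);k=np.arccos(c)
  if th==1.31:k=-k
  base=np.arctan2(v[1],v[0]);al=base+np.arctan2(L2*np.sin(k),L1+L2*np.cos(k))
  print(th,'k',k.round(2),'link ang',np.degrees(al).round(1),'knee U',(F+L1*np.array([np.cos(al),np.sin(al)])).round(4),'P',P.round(4))
E
```

```text
t 0.25 graspU [-0.4792 -0.4599  0.237 ] F_u [-0.04 -0.2   1.03] open 0.093 q [-1.33  0.13  1.49  0.    1.52 -0.09]
[[-0.     0.947  0.321]
 [ 0.001  0.321 -0.947]
 [-1.     0.    -0.001]]
cover pivot U [ 0.0926 -0.1609  0.2143] [0.0016585864510180372, 0.001658586451017853]
foot U on plane z [-0.039 -0.155  0.056] [ 0.008 -0.192  0.06 ]
jar top U [-0.062 -0.308  0.075] [-0.07  -0.293  0.075]
carton [-0.196  0.08   0.03 ]
[ 0.11927154 -0.00894335  0.11636816  0.87000401] [ 5.58943198e-03 -8.77103402e-03  3.23534763e-03 -4.18048125e-05
  8.01976755e-06]
F [-0.03008588  0.05485348]
1.31 k -0.14 link ang 49.0 knee U [0.0224 0.1152] P [0.0856 0.2129]
1.3 k 0.25 link ang 62.5 knee U [0.0069 0.1258] P [0.0845 0.2125]
1.25 k 0.52 link ang 72.8 knee U [-0.0065  0.1313] P [0.0789 0.2104]
1.2 k 0.7 link ang 79.9 knee U [-0.0161  0.1336] P [0.0734 0.2079]
1.1 k 0.98 link ang 91.3 knee U [-0.0319  0.1348] P [0.0629 0.2022]
1.0 k 1.2 link ang 101.0 knee U [-0.0454  0.1334] P [0.053  0.1955]
0.5 k 2.07 link ang 140.5 knee U [-0.0918  0.1057] P [0.016  0.1493]
0 k 2.77 link ang 169.2 knee U [-0.1087  0.0698] P [0.0057 0.0911]
```

```bash
cat >> h.py <<'E'
FU=np.array([-.30,.707,-.64]);FU/=np.linalg.norm(FU)
KU=np.array([.0220,-.194,.1155])
RG=frame(RU@FU,RU@np.array([.906,0,-.423]))
E
python3 - <<'E'
from h import *
S()
print(delta(U2W(KU-.10*FU+[0,0,.05]),RG)); print(delta(U2W(KU-.10*FU),RG))
E
```

```text
t 0.35 graspU [-0.4791 -0.4601  0.2372] F_u [0.09 0.04 0.47] open 0.0927 q [-1.33  0.13  1.49  0.    1.52 -0.09]
(array([  0.1 ,  55.36, -11.52]), array([-64.9,  49.4,  19.7]))
(array([  5.1 ,  55.36, -11.52]), array([-64.9,  49.4,  19.7]))
```

Call:
jog_arm --pt "0 55.4 -11.5 -65 49.4 19.7 0.2" --pt "0 55.4 -11.5 -65 49.4 19.7 0.2" --pt "0 55.4 -11.5 -65 49.4 19.7 0.2" --pt "0 55.4 -11.5 -65 49.4 19.7 0.2" --pt "0 55.4 -11.5 -65 49.4 19.7 0.2"

```text
t: 0.98
tool_pos: [0.4633, -0.4093, 0.2191]
orientation: [0.797, 1.815, 0.014]
force: [1.5, -1.7, -0.0]
opening: 0.0742
```

```bash
python3 - <<'E'
from h import *
S()
print(delta(U2W(KU-.10*FU),RG))
E
```

```text
t 0.97 graspU [-0.1856 -0.3548  0.2348] F_u [ 1.23 -1.94 -0.04] open 0.0742 q [-0.92  0.74  0.82  0.21  2.13 -0.36]
(array([ 7.22, 18.98, 15.73]), array([-23.1,  17.7,   7.1]))
```

Call:
jog_arm --pt "7.2 19 15.7 -23.1 17.7 7.1 0.2" --pt "7.2 19 15.7 -23.1 17.7 7.1 0.2" --pt "7.2 19 15.7 -23.1 17.7 7.1 0.2" --pt "7.2 19 15.7 -23.1 17.7 7.1 0.2" --pt "7.2 19 15.7 -23.1 17.7 7.1 0.2"

```text
t: 1.6
tool_pos: [0.629, -0.2514, 0.1563]
orientation: [0.642, 1.94, 0.583]
force: [-0.2, -0.7, 0.8]
opening: 0.0744
```

```bash
python3 - <<'E'
from h import *
S()
print(delta(U2W(KU),RG))
for n in ("scene","wrist","side"):
    c=optics.read_camera(n);a=c["frame"][:,:,::-1].copy()
    p=proj(c,U2W(KU)).round().astype(int).tolist();print(n,p);cv2.circle(a,p,3,(0,255,0),1)
    cv2.imwrite(f"pics/{n}1.png",a)
E
```

```text
t 1.6 graspU [ 0.006  -0.2273  0.1685] F_u [-0.3  -0.66  0.83] open 0.0744 q [-0.63  1.4   0.03  0.51  2.47 -0.31]
(array([ 5.34, -0.55,  3.55]), array([-0.1,  1.2,  0.1]))
scene [286, 387]
wrist [370, 284]
side [355, 197]
```

View pics/scene1.png

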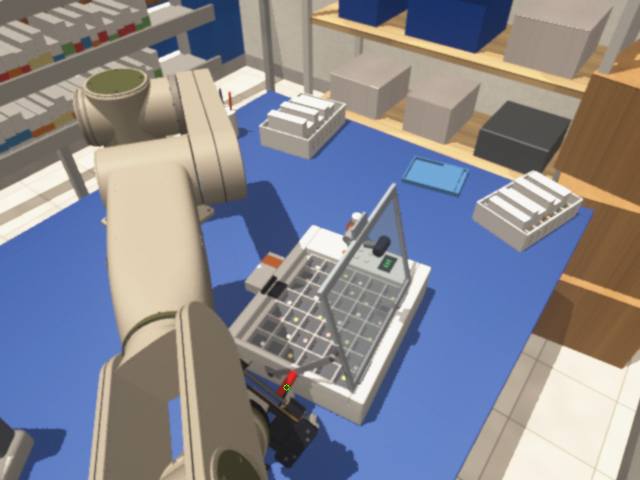

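View pics/wrist1.png

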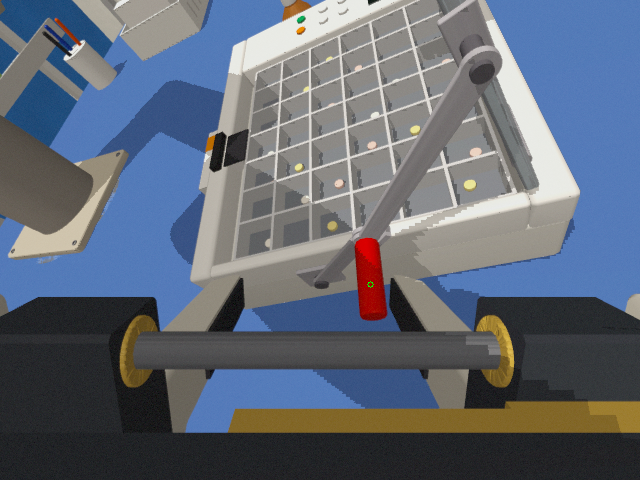

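```bash
cat >> h.py <<'E'
FU=np.array([0,.643,-.766])
RG=frame(RU@FU,RU@np.array([1.,0,0]))
E
python3 - <<'E'
from h import *
S()
print(delta(U2W(KU-.05*FU),RG)); print(delta(U2W(KU-.06*FU+[-.01,0,.02]),RG))
E
```

```text
t 1.75 graspU [ 0.0067 -0.229   0.174 ] F_u [-0.96 -0.38  0.26] open 0.0742 q [-0.63  1.39  0.02  0.51  2.47 -0.31]
(array([ 1.01, -0.68,  2.78]), array([-16.8, -17. ,  -4.2]))
(array([-0.98,  0.33,  0.75]), array([-16.8, -17. ,  -4.2]))
```

Call:
jog_arm --pt "-1 0.3 0.8 -16.8 -17 -4.2 0.2" --pt "-1 0.3 0.8 -16.8 -17 -4.2 0.2" --pt "-1 0.3 0.8 -16.8 -17 -4.2 0.2" --pt "-1 0.3 0.8 -16.8 -17 -4.2 0.2"

```text
t: 2.25
tool_pos: [0.6387, -0.2574, 0.168]
orientation: [0.437, 1.553, 0.664]
force: [0.3, -0.3, -0.2]
opening: 0.0741
```

```bash
python3 - <<'E'
from h import *
st,R=S();print(W2U(st['tool_pos']))
print(delta(U2W(KU-.04*FU),RG)); print(delta(U2W(KU),RG))
E
```

```text
t 2.25 graspU [ 0.0093 -0.2336  0.1823] F_u [ 0.26 -0.34 -0.17] open 0.0741 q [-0.7   0.9   0.73  0.49  2.03 -0.74]
[ 0.00932499 -0.22147106  0.16796129]
(array([ 3.66, -1.27,  1.27]), array([-0.2, -0. , -0.1]))
(array([ 7.66, -1.28,  1.27]), array([-0.2, -0. , -0.1]))
```

Reachable now. Approach along the fingers.

Call:
jog_arm --pt "3.7 -1.3 1.3 0 0 0 0.2" --pt "3.7 -1.3 1.3 0 0 0 0.2" --pt "3.7 -1.3 1.3 0 0 0 0.2"

```text
t: 2.62
tool_pos: [0.6499, -0.2426, 0.1321]
orientation: [0.437, 1.553, 0.664]
force: [-0.5, 0.6, 1.1]
opening: 0.0741
```

```bash
python3 - <<'E'
from h import *
S();print(delta(U2W(KU),RG))
for n in ("wrist","scene"):
    c=optics.read_camera(n);a=c["frame"][:,:,::-1].copy()
    f=c["frame"].astype(int);m=((f[...,0]>110)&(f[...,1]<60)&(f[...,2]<60)).astype(np.uint8)
    k,l,st,ce=cv2.connectedComponentsWithStats(m);print(n,[(st[i].tolist(),ce[i].round(1)) for i in range(1,k) if st[i][4]>30])
    for yy in (-.164,-.194,-.214):
        p=proj(c,U2W([KU[0],yy,KU[2]]));print(p.round(1));cv2.circle(a,p.round().astype(int).tolist(),3,(0,255,0),1)
    cv2.imwrite(f"pics/{n}2.png",a)
E
```

```text
t 2.62 graspU [ 0.0227 -0.2207  0.1465] F_u [-0.41  0.71  1.11] open 0.0741 q [-0.67  0.92  0.75  0.49  1.97 -0.75]
(array([ 4.09,  0.04, -0.07]), array([-0.3, -0. , -0.1]))
wrist [([301, 226, 29, 89, 2312], array([315.1, 271.1]))]
[315.3 229.7]
[315.4 276.6]
[315.4 311.4]
scene [([0, 73, 10, 9, 36], array([ 5.1, 76.4])), ([281, 371, 16, 17, 138], array([289.1, 379. ]))]
[294.7 372.9]
[286.  386.6]
[279.9 396.1]
```

View pics/wrist2.png

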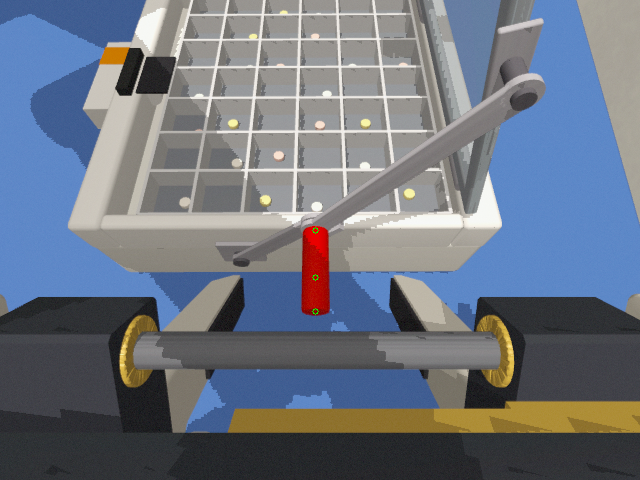

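The red bar is centred between the fingers at x≈315, and the predicted points lie on it. I'll advance and close lightly.

Call:
jog_arm --pt "4.1 0 -0.1 0 0 0 0.2" --pt "4.1 0 -0.1 0 0 0 0.2" --pt "4.1 0 -0.1 0 0 0 0.6" --pt "4.1 0 -0.1 0 0 0 1" --pt "4.1 0 -0.1 0 0 0 1" --squeeze 9

```text
t: 3.35
tool_pos: [0.6457, -0.2181, 0.1025]
orientation: [0.435, 1.55, 0.662]
force: [-0.5, 0.6, 0.1]
opening: 0.0487
```

```bash
python3 - <<'E'
from h import *
S();print(delta(U2W(KU),RG))
E
```

```text
t 3.35 graspU [ 0.0223 -0.1957  0.1169] F_u [-0.38  0.62  0.06] open 0.0487 q [-0.65  0.89  0.86  0.49  1.89 -0.77]
(array([ 0.22,  0.04, -0.03]), array([-0.2,  0.1,  0.1]))
```

Call:
jog_arm --pt "0.1 0 0 0 0 0 1" --pt "0.1 0 0 0 0 0 1" --pt "0.1 0 0 0 0 0 1" --pt "0.1 0 0 0 0 0 1" --pt "0.1 0 0 0 0 0 1" --squeeze 9

```text
t: 3.98
tool_pos: [0.6454, -0.2174, 0.1018]
orientation: [0.435, 1.551, 0.662]
force: [-3.1, 0.1, 0.7]
opening: 0.0152
```

```bash
python3 - <<'E'
from h import *
S();print(delta(U2W(KU),RG))
E
```

```text
t 3.98 graspU [ 0.0221 -0.1951  0.1162] F_u [-3.07  0.53  0.67] open 0.0152 q [-0.65  0.89  0.87  0.49  1.89 -0.77]
(array([ 0.12,  0.04, -0.01]), array([-0.2,  0.1,  0.1]))
```

```bash
cat >> h.py <<'E'
F2=np.array([-.0301,.0549])
def arc(angs):
    st,R=S();g=st['tool_pos']-R[:,0]*robot.pinch_z;u=W2U(g)
    v=u[[0,2]]-F2;print('radius',np.hypot(*v).round(4),'ang',np.degrees(np.arctan2(v[1],v[0])).round(2))
    for a in angs:
        p=F2+.08*np.array([np.cos(np.radians(a)),np.sin(np.radians(a))])
        print(a,(R.T@(U2W([p[0],u[1],p[1]])-g)*100).round(2))
E
python3 -c "
from h import *
arc([52,54,56,58,60,63])"
```

```text
t 3.98 graspU [ 0.0221 -0.1951  0.1162] F_u [-3.07  0.53  0.67] open 0.0152 q [-0.65  0.89  0.87  0.49  1.89 -0.77]
radius 0.0805 ang 49.6
52 [-0.13  0.11 -0.29]
54 [-0.26  0.22 -0.51]
56 [-0.39  0.32 -0.74]
58 [-0.5   0.42 -0.98]
60 [-0.62  0.51 -1.22]
63 [-0.77  0.64 -1.58]
```

Call:
jog_arm --pt "-0.13 0.11 -0.3 0 0 0 1" --pt "-0.26 0.22 -0.5 0 0 0 1" --pt "-0.4 0.3 -0.75 0 0 0 1" --pt "-0.5 0.4 -1.0 0 0 0 1"

```text
t: 4.47
tool_pos: [0.6378, -0.2187, 0.1092]
orientation: [0.433, 1.546, 0.661]
force: [10.9, 1.2, 2.0]
opening: 0.0159
```

```bash
python3 -c "
from h import *
arc([56,58,60,62,64,66,68])"
```

```text
t 4.47 graspU [ 0.0143 -0.1951  0.1236] F_u [11.01 -0.48  1.98] open 0.0159 q [-0.66  0.86  0.9   0.49  1.89 -0.78]
radius 0.0818 ang 57.13
56 [ 0.19 -0.15  0.03]
58 [ 0.07 -0.06 -0.2 ]
60 [-0.04  0.03 -0.44]
62 [-0.15  0.12 -0.68]
64 [-0.25  0.2  -0.93]
66 [-0.34  0.28 -1.19]
68 [-0.43  0.35 -1.44]
```

Call:
jog_arm --pt "0.05 -0.05 -0.25 0 0 0 1" --pt "-0.05 0.0 -0.5 0 0 0 1" --pt "-0.15 0.1 -0.75 0 0 0 1" --pt "-0.25 0.2 -1.0 0 0 0 1" --pt "-0.4 0.3 -1.4 0 0 0 1"

```text
t: 5.1
tool_pos: [0.6275, -0.2204, 0.1171]
orientation: [0.429, 1.538, 0.662]
force: [12.8, 3.8, 9.2]
opening: 0.0157
```

```bash
python3 - <<'E'
from h import *
arc([70,72,74,76,78,80,82])
for n in ("wrist","scene"):
    c=optics.read_camera(n);a=c["frame"][:,:,::-1].copy()
    cv2.imwrite(f"pics/{n}3.png",a)
E
```

```text
t 5.1 graspU [ 0.0037 -0.1952  0.1315] F_u [13.2   1.76  9.19] open 0.0157 q [-0.67  0.82  0.94  0.48  1.89 -0.79]
radius 0.0837 ang 66.19
70 [ 0.1  -0.09 -0.65]
72 [ 0.03 -0.03 -0.91]
74 [-0.04  0.02 -1.17]
76 [-0.1   0.07 -1.44]
78 [-0.15  0.11 -1.71]
80 [-0.19  0.15 -1.99]
82 [-0.23  0.18 -2.26]
```

View pics/wrist3.png

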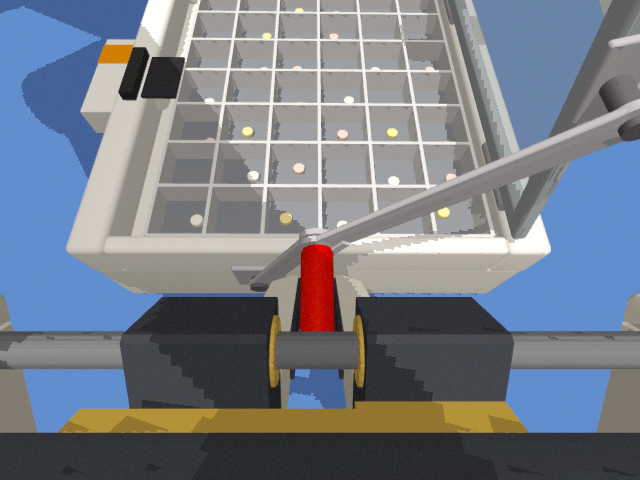

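```bash
python3 - <<'E'
from h import *
from scipy.optimize import least_squares
P=np.array([(.0221,.1162),(.0143,.1236),(.0037,.1315)])
o=least_squares(lambda c:np.hypot(*(P-c).T)-.08,[-.03,.055]);print(o.x,o.fun)
s=open('h.py').read().replace("F2=np.array([-.0301,.0549])",f"F2=np.array([{o.x[0]:.4f},{o.x[1]:.4f}])");open('h.py','w').write(s)
E
python3 -c "
from h import *
arc([62,64,66,68,70,72,74,76,78,80,82])"
```

```text
[-0.03774696  0.06300823] [ 6.88645000e-05 -1.23540294e-04  5.60640351e-05]
t 5.2 graspU [ 0.0033 -0.1951  0.1318] F_u [9.01 1.6  9.75] open 0.0157 q [-0.67  0.82  0.94  0.48  1.89 -0.79]
radius 0.0801 ang 59.23
62 [-0.14  0.12 -0.34]
64 [-0.24  0.2  -0.59]
66 [-0.34  0.28 -0.84]
68 [-0.42  0.35 -1.1 ]
70 [-0.5   0.41 -1.35]
72 [-0.58  0.47 -1.62]
74 [-0.64  0.52 -1.88]
76 [-0.7   0.57 -2.15]
78 [-0.75  0.61 -2.42]
80 [-0.8   0.65 -2.7 ]
82 [-0.84  0.68 -2.97]
```

Call:
jog_arm --pt "-0.15 0.1 -0.35 0 0 0 1" --pt "-0.25 0.2 -0.6 0 0 0 1" --pt "-0.35 0.3 -0.85 0 0 0 1" --pt "-0.42 0.35 -1.1 0 0 0 1" --pt "-0.5 0.4 -1.35 0 0 0 1"

```text
t: 5.82
tool_pos: [0.6147, -0.2223, 0.1243]
orientation: [0.428, 1.536, 0.662]
force: [6.2, 1.5, 0.3]
opening: 0.0156
```

```bash
python3 -c "
from h import *
arc([68,70,72,74,76,78,80,82])"
```

```text
t 5.83 graspU [-0.0092 -0.1951  0.1387] F_u [6.38 0.48 0.25] open 0.0156 q [-0.68  0.78  0.98  0.48  1.89 -0.81]
radius 0.0809 ang 69.4
68 [ 0.12 -0.1   0.15]
70 [ 0.04 -0.03 -0.11]
72 [-0.03  0.03 -0.37]
74 [-0.1   0.08 -0.64]
76 [-0.16  0.13 -0.91]
78 [-0.21  0.17 -1.18]
80 [-0.26  0.2  -1.45]
82 [-0.29  0.23 -1.73]
```

Call:
jog_arm --pt "0 0 -0.25 0 0 0 1" --pt "-0.1 0.05 -0.5 0 0 0 1" --pt "-0.15 0.1 -0.75 0 0 0 1" --pt "-0.2 0.15 -1.0 0 0 0 1" --pt "-0.2 0.15 -1.0 0 0 0 1"

```text
t: 6.45
tool_pos: [0.6056, -0.2237, 0.1276]
orientation: [0.427, 1.533, 0.662]
force: [4.8, 2.2, 2.6]
opening: 0.0159
```

```bash
python3 - <<'E'
from h import *
arc([78,80,82])
for n in ("scene","side"):
    c=optics.read_camera(n);a=c["frame"][:,:,::-1].copy()
    a=a[160:420,210:450] if n=="scene" else a[100:365,210:430]
    cv2.imwrite(f"pics/{n}4.png",cv2.resize(a,None,fx=2,fy=2))
E
```

```text
t 6.45 graspU [-0.0185 -0.1951  0.1421] F_u [5.11 1.48 2.55] open 0.0159 q [-0.69  0.76  1.01  0.48  1.89 -0.82]
radius 0.0814 ang 76.34
78 [ 0.06 -0.05 -0.26]
80 [ 0.01 -0.01 -0.53]
82 [-0.02  0.02 -0.81]
```

View pics/scene4.png

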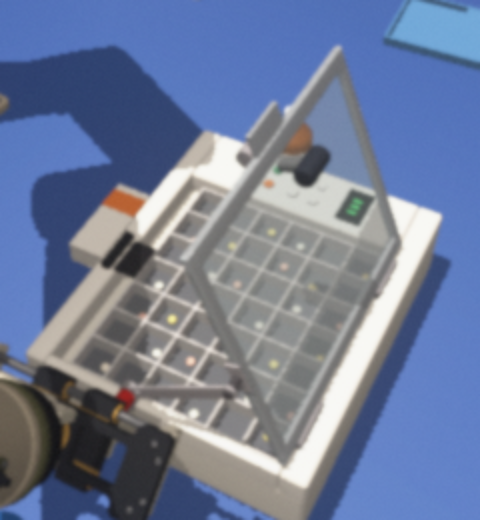

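View pics/side4.png

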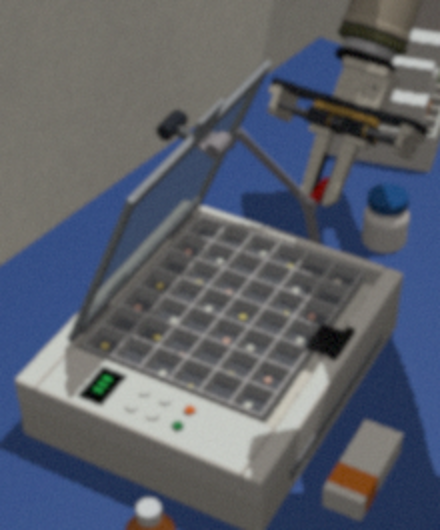

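The stay is folded well past centre and the cover has come down a little. I'll release and back straight out.

Call:
jog_arm --pt "0 0 0 0 0 0 0.5" --pt "0 0 0 0 0 0 0.4" --pt "0 0 0 0 0 0 0.3" --pt "0 0 0 0 0 0 0.2" --pt "-1 0 0 0 0 0 0.2"

```text
t: 7.18
tool_pos: [0.606, -0.2296, 0.1348]
orientation: [0.429, 1.535, 0.663]
force: [0.2, -0.7, -0.2]
opening: 0.0609
```

Call:
jog_arm --pt "-4 0 0 0 0 0 0.1" --pt "-8 0 0 0 0 0 0" --pt "-12 0 0 0 0 0 0" --pt "-16 0 0 0 0 0 0" --pt "-20 0 0 0 0 0 0"

```text
t: 7.8
tool_pos: [0.6235, -0.3524, 0.2843]
orientation: [0.429, 1.532, 0.662]
force: [1.6, -1.6, 0.2]
opening: 0.0926
```

```bash
python3 - <<'E'
from h import *
S()
s=optics.read_camera("scene");d=optics.read_camera("side")
# dark handle blobs
for n,c,roi in(("scene",s,(345,215,390,265)),("side",d,(280,145,315,180))):
    x0,y0,x1,y1=roi;f=c["frame"][y0:y1,x0:x1].astype(int);m=(f.max(2)<62).astype(np.uint8)
    k,l,st,ce=cv2.connectedComponentsWithStats(m);print(n,[(st[i].tolist(),(ce[i]+[x0,y0]).round(1)) for i in range(1,k) if st[i][4]>10])
    a=c["frame"][:,:,::-1];a=a[160:420,210:450] if n=="scene" else a[100:365,210:430]
    cv2.imwrite(f"pics/{n}5.png",cv2.resize(a,None,fx=2,fy=2))
E
```

```text
t 7.8 graspU [-0.0206 -0.325   0.2988] F_u [ 1.33 -1.85  0.21] open 0.0926 q [-0.79  1.12  0.17  0.58  2.35 -0.64]
scene [([13, 25, 15, 12, 52], array([363.6, 247.8]))]
side [([9, 11, 14, 14, 124], array([295.6, 162.5])), ([28, 15, 7, 11, 37], array([310.8, 164.9]))]
```

View pics/scene5.png

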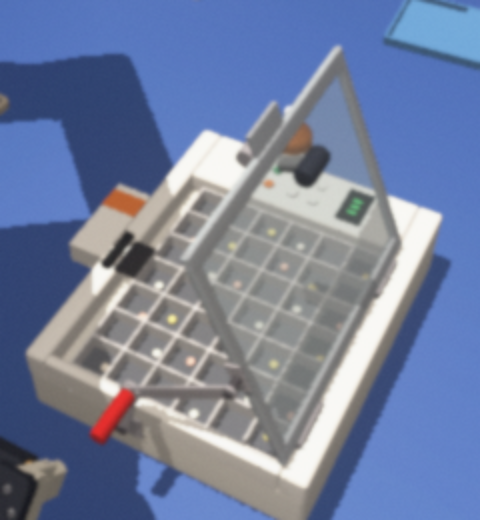

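View pics/side5.png

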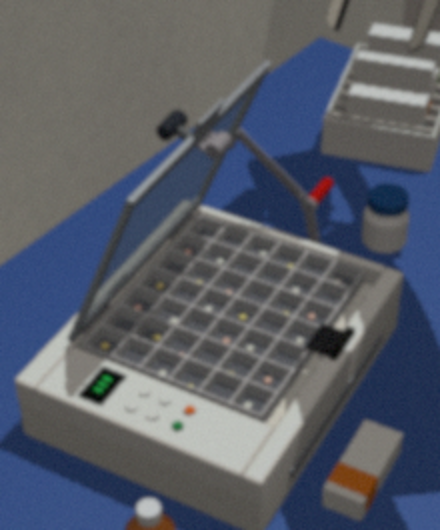

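```bash
cat >> h.py <<'E'
HG=np.array([.125,.100])
def hp(th): return HG+.222*np.array([-np.cos(th),np.sin(th)])+.032*np.array([np.sin(th),np.cos(th)])
E
python3 - <<'E'
from h import *
s=optics.read_camera("scene");d=optics.read_camera("side")
x,e=tri([(s,(366,242)),(d,(295.6,162.5))]);u=W2U(x);print(u.round(4),e)
v=u[[0,2]]-HG;print(np.hypot(*v),'theta',np.pi-np.arctan2(v[1],v[0])+np.arctan2(.032,.222)-0)
for th in(1.3,1.25,1.2,1.15,1.1):print(th,hp(th))
for sg in(1,-1):
    Rt=frame([0,0,-1],RU@np.array([0,sg,0]));print(sg,delta(x+[0,0,.12],Rt))
E
```

```text
[0.071  0.0017 0.3176] [0.0003575024980606512, 0.00035750249806087536]
0.2241656697167996 theta 1.4707515392889845
1.3 [0.09644912 0.32246988]
1.25 [0.08536594 0.3207649 ]
1.2 [0.07438183 0.31850813]
1.15 [0.06352423 0.31570519]
1.1 [0.0528203  0.31236311]
1 (array([ 9.65, 32.92,  9.1 ]), array([-86. ,  32. , -30.4]))
-1 (array([ 9.65, 32.92,  9.1 ]), array([ 86. , -30.4, -32. ]))
```

```bash
cat >> h.py <<'E'
RD=frame([0,0,-1],RU@np.array([0,1.,0]))
E
python3 - <<'E'
from h import *
print(delta(U2W([-.02,-.28,.44]),RD))
E
```

```text
(array([-8.74, 11.51,  0.17]), array([-86. ,  32. , -30.4]))
```

Call:
jog_arm --pt "-8.7 11.5 0 -86 32 -30.4 0" --pt "-8.7 11.5 0 -86 32 -30.4 0" --pt "-8.7 11.5 0 -86 32 -30.4 0" --pt "-8.7 11.5 0 -86 32 -30.4 0" --pt "-8.7 11.5 0 -86 32 -30.4 0"

```text
t: 8.62
tool_pos: [0.617, -0.3188, 0.4207]
orientation: [-0.552, 1.401, 1.077]
force: [0.8, -0.0, -1.3]
opening: 0.093
```

```bash
python3 - <<'E'
from h import *
S();print(delta(U2W([.072,.001,.45]),RD))
E
```

```text
t 8.62 graspU [-0.0193 -0.2843  0.4386] F_u [ 0.8  -0.13 -1.33] open 0.093 q [-0.62  0.91  0.11  0.19  2.41 -1.55]
(array([ 6.08,  9.31, 27.35]), array([-38. ,  14.1, -12.4]))
```

Call:
jog_arm --pt "6 9.3 27.3 -38 14.1 -12.4 0" --pt "6 9.3 27.3 -38 14.1 -12.4 0" --pt "6 9.3 27.3 -38 14.1 -12.4 0" --pt "6 9.3 27.3 -38 14.1 -12.4 0" --pt "6 9.3 27.3 -38 14.1 -12.4 0"

```text
t: 9.25
tool_pos: [0.6635, -0.0274, 0.4312]
orientation: [-1.328, 1.13, 1.326]
force: [1.2, -0.6, 0.9]
opening: 0.0926
```

```bash
python3 - <<'E'
from h import *
S();print(delta(U2W([.072,.001,.42]),RD));print(delta(U2W([.072,.001,.316]),RD))
for n in ("wrist","side","scene"):
    c=optics.read_camera(n);a=c["frame"][:,:,::-1].copy()
    p=proj(c,U2W([.0715,.001,.318]));print(n,p);cv2.circle(a,p.round().astype(int).tolist(),4,(0,255,0),1)
    cv2.imwrite(f"pics/{n}6.png",a)
E
```

```text
t 9.25 graspU [0.0691 0.002  0.45  ] F_u [ 1.05 -0.77  0.87] open 0.0926 q [-0.12  0.34  0.86 -0.    1.94 -1.85]
(array([ 3.  , -0.29, -0.09]), array([ 0.4, -0.1, -0. ]))
(array([13.4 , -0.29, -0.08]), array([ 0.4, -0.1, -0. ]))
wrist [314.47583235 242.1164827 ]
side [295.72993782 162.12467407]
scene [366.33556846 242.14428689]
```

View pics/wrist6.png

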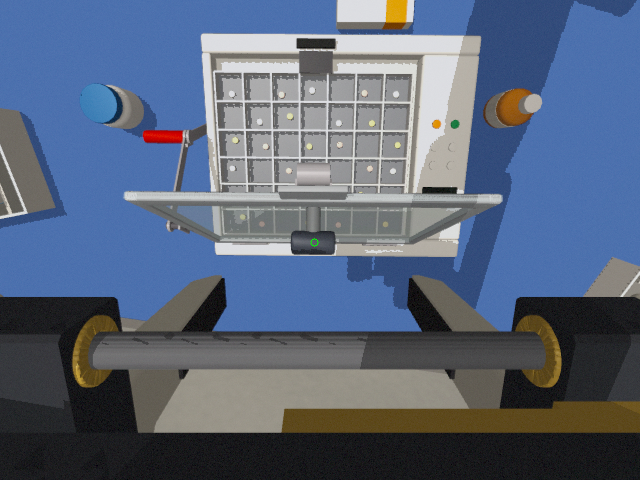

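View pics/scene6.png

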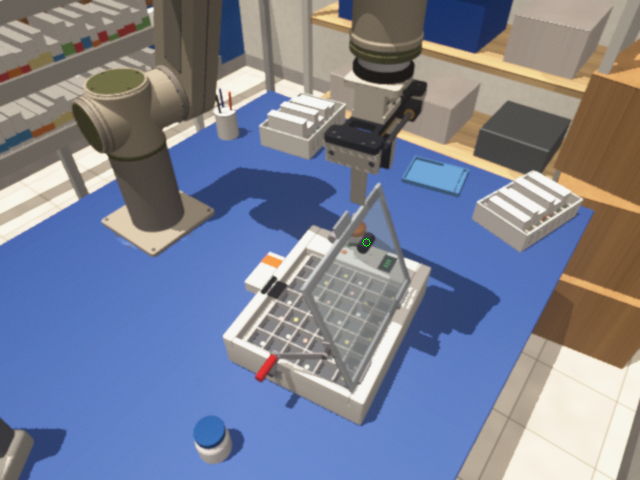

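The handle bar is at wrist (313,242), within 1 px of the prediction and centred between the fingers. Descend.

Call:
jog_arm --pt "5 -0.3 0 0 0 0 0.1" --pt "9 -0.3 0 0 0 0 0.2" --pt "11.5 -0.3 0 0 0 0 0.2" --pt "13.3 -0.3 0 0 0 0 0.2" --pt "13.3 -0.3 0 0 0 0 0.2"

```text
t: 10.02
tool_pos: [0.6656, -0.0265, 0.296]
orientation: [-1.324, 1.132, 1.33]
force: [0.1, -0.5, -0.1]
opening: 0.0742
```

```bash
python3 - <<'E'
from h import *
S();print(delta(U2W([.072,.001,.3175]),RD))
c=optics.read_camera("wrist");cv2.imwrite("pics/wrist7.png",c["frame"][:,:,::-1])
E
```

```text
t 10.03 graspU [0.0714 0.0025 0.3148] F_u [-0.   -0.5  -0.08] open 0.0742 q [-0.12  0.3   1.15 -0.    1.69 -1.85]
(array([-0.27, -0.06, -0.15]), array([ 0.4,  0. , -0.3]))
```

View pics/wrist7.png

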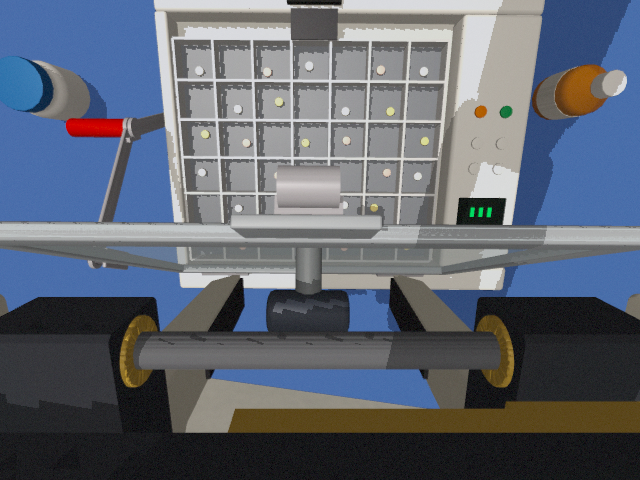

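Call:
jog_arm --pt "-0.3 0 -0.15 0 0 0 0.6" --pt "-0.3 0 -0.15 0 0 0 1" --pt "-0.3 0 -0.15 0 0 0 1" --pt "-0.3 0 -0.15 0 0 0 1" --pt "-0.3 0 -0.15 0 0 0 1" --squeeze 12

```text
t: 10.7
tool_pos: [0.6671, -0.0302, 0.3012]
orientation: [-1.328, 1.133, 1.325]
force: [2.5, -8.4, -0.2]
opening: 0.0359
```

Call:
jog_arm --pt "0 0 0 0 0 0 1" --pt "0 0 0 0 0 0 1"

```text
t: 10.95
tool_pos: [0.6672, -0.0302, 0.3011]
orientation: [-1.328, 1.134, 1.325]
force: [1.1, -2.6, -0.1]
opening: 0.036
```

```bash
cat >> h.py <<'E'
def hang(): 
    st,R=S();g=st['tool_pos']-R[:,0]*robot.pinch_z;u=W2U(g);v=u[[0,2]]-HG
    th=np.pi-np.arctan2(v[1],v[0])-np.arctan2(.032,.222);print('r',np.hypot(*v).round(4),'theta',th.round(3))
    return st,R,g,u,th
def low(ths):
    """from the present gripped point, relative arc shifts"""
    st,R,g,u,th=hang();c=hp(th)
    off=u[[0,2]]-c
    for a in ths:
        p=hp(a);print(round(a,3),(R.T@(U2W([p[0],u[1],p[1]])-g)*100).round(2), 'rel-off-zeroed; off mm',(off*1000).round(1) if a==ths[0] else '')
E
python3 -c "
from h import *
low([1.15,1.1,1.05,1.0,.95,.9])"
```

```text
t 10.95 graspU [ 0.0724 -0.0013  0.3199] F_u [ 0.66 -2.73 -0.13] open 0.036 q [-0.12  0.3   1.14 -0.    1.7  -1.85]
r 0.2262 theta 1.193
1.15 [0.43 0.88 0.01] rel-off-zeroed; off mm [-0.4  1.8]
1.1 [0.76 1.95 0.01] rel-off-zeroed; off mm 
1.05 [1.15 3.   0.02] rel-off-zeroed; off mm 
1.0 [1.59 4.03 0.03] rel-off-zeroed; off mm 
0.95 [2.08 5.04 0.03] rel-off-zeroed; off mm 
0.9 [2.62 6.02 0.04] rel-off-zeroed; off mm
```

```bash
cat >> h.py <<'E'
OFF=np.array([-.0004,.0018])
def low(ths):
    st,R,g,u,th=hang()
    from scipy.optimize import minimize_scalar
    o=minimize_scalar(lambda a:((hp(a)+OFF-u[[0,2]])**2).sum(),bounds=(-.1,1.4),method='bounded');print('th',o.x,'resid mm',((u[[0,2]]-hp(o.x)-OFF)*1000).round(1))
    for a in ths:
        p=hp(a)+OFF;print(round(a,3),(R.T@(U2W([p[0],u[1],p[1]])-g)*100).round(2))
E
python3 -c "
from h import *
low([1.15,1.1,1.05,1.0,.95,.9])"
```

```text
t 10.95 graspU [ 0.0724 -0.0013  0.3199] F_u [ 0.66 -2.73 -0.13] open 0.036 q [-0.12  0.3   1.14 -0.    1.7  -1.85]
r 0.2262 theta 1.193
th 1.192566623076174 resid mm [-0.  0.]
1.15 [0.25 0.92 0.01]
1.1 [0.58 1.99 0.01]
1.05 [0.97 3.04 0.02]
1.0 [1.41 4.08 0.03]
0.95 [1.9  5.08 0.03]
0.9 [2.44 6.06 0.04]
```

Call:
jog_arm --pt "0.13 0.46 0 0 0 0 1" --pt "0.25 0.92 0 0 0 0 1" --pt "0.4 1.45 0 0 0 0 1" --pt "0.58 2.0 0 0 0 0 1" --pt "0.75 2.5 0 0 0 0 1"

```text
t: 11.58
tool_pos: [0.642, -0.0342, 0.2935]
orientation: [-1.328, 1.133, 1.325]
force: [3.5, -0.9, -0.3]
opening: 0.0362
```

```bash
python3 -c "
from h import *
low(np.arange(1.1,.79,-.03))"
```

```text
t 11.57 graspU [ 0.0468 -0.0013  0.3123] F_u [ 3.33 -1.4  -0.26] open 0.0362 q [-0.13  0.23  1.24 -0.    1.67 -1.86]
r 0.2262 theta 1.075
th 1.0737970303501525 resid mm [-0.   0.1]
1.1 [-0.19 -0.56 -0.  ]
1.07 [0.04 0.08 0.  ]
1.04 [0.29 0.7  0.  ]
1.01 [0.55 1.32 0.01]
0.98 [0.84 1.93 0.01]
0.95 [1.14 2.53 0.02]
0.92 [1.46 3.12 0.02]
0.89 [1.79 3.71 0.03]
0.86 [2.15 4.28 0.03]
0.83 [2.52 4.84 0.03]
0.8 [2.91 5.39 0.04]
```

Tracking well (3 N resistance). Continue.

Call:
jog_arm --pt "0.29 0.7 0 0 0 0 1" --pt "0.55 1.32 0 0 0 0 1" --pt "0.84 1.93 0 0 0 0 1" --pt "1.14 2.53 0 0 0 0 1" --pt "1.46 3.12 0 0 0 0 1"

```text
t: 12.2
tool_pos: [0.6106, -0.039, 0.2789]
orientation: [-1.328, 1.133, 1.325]
force: [0.0, 1.8, 2.9]
opening: 0.0357
```

```bash
python3 -c "
from h import *
low(np.arange(.93,.7,-.03))"
```

```text
t 12.2 graspU [ 0.0152 -0.0013  0.2977] F_u [0.32 1.77 2.92] open 0.0357 q [-0.15  0.15  1.36 -0.    1.63 -1.88]
r 0.2262 theta 0.921
th 0.9181672554616995 resid mm [-0.1  0.1]
0.93 [-0.12 -0.24 -0.  ]
0.9 [0.21 0.35 0.  ]
0.87 [0.56 0.92 0.01]
0.84 [0.93 1.49 0.01]
0.81 [1.31 2.04 0.02]
0.78 [1.71 2.58 0.02]
0.75 [2.12 3.11 0.02]
0.72 [2.55 3.63 0.03]
```

Call:
jog_arm --pt "0.4 0.65 0 0 0 0 1" --pt "0.75 1.2 0 0 0 0 1" --pt "1.12 1.77 0 0 0 0 1" --pt "1.5 2.3 0 0 0 0 1" --pt "1.9 2.85 0 0 0 0 1"

```text
t: 12.82
tool_pos: [0.5821, -0.0434, 0.2595]
orientation: [-1.327, 1.133, 1.326]
force: [-0.0, 2.5, 1.7]
opening: 0.0361
```

```bash
python3 -c "
from h import *
low(np.arange(.78,.55,-.03))"
```

```text
t 12.82 graspU [-0.0137 -0.0013  0.2783] F_u [0.36 2.47 1.71] open 0.0361 q [-0.16  0.07  1.47 -0.    1.59 -1.89]
r 0.2259 theta 0.766
th 0.7628196467484825 resid mm [ 0. -0.]
0.78 [-0.24 -0.3  -0.  ]
0.75 [0.18 0.23 0.  ]
0.72 [0.61 0.74 0.01]
0.69 [1.05 1.25 0.01]
0.66 [1.51 1.74 0.01]
0.63 [1.99 2.21 0.02]
0.6 [2.48 2.68 0.02]
0.57 [2.98 3.12 0.03]
```

Call:
jog_arm --pt "0.45 0.55 0 0 0 0 1" --pt "0.9 1.08 0 0 0 0 1" --pt "1.35 1.57 0 0 0 0 1" --pt "1.83 2.05 0 0 0 0 1" --pt "2.3 2.5 0 0 0 0 1"

```text
t: 13.45
tool_pos: [0.5569, -0.0473, 0.2362]
orientation: [-1.327, 1.133, 1.326]
force: [-1.1, 4.0, 1.5]
opening: 0.0361
```

```bash
python3 -c "
from h import *
low(np.arange(.60,.38,-.03))
c=optics.read_camera('side');cv2.imwrite('pics/side8.png',c['frame'][:,:,::-1])"
```

```text
t 13.45 graspU [-0.0392 -0.0013  0.255 ] F_u [-0.51  4.11  1.47] open 0.0361 q [-0.17  0.01  1.58 -0.    1.55 -1.9 ]
r 0.2258 theta 0.613
th 0.6086877559437728 resid mm [ 0. -0.]
0.6 [0.14 0.14 0.  ]
0.57 [0.64 0.58 0.  ]
0.54 [1.16 1.01 0.01]
0.51 [1.69 1.43 0.01]
0.48 [2.23 1.83 0.02]
0.45 [2.78 2.21 0.02]
0.42 [3.35 2.58 0.02]
0.39 [3.92 2.93 0.03]
```

View pics/side8.png

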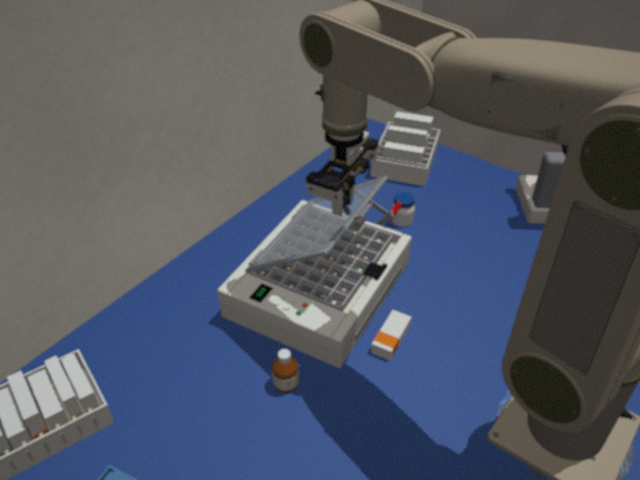

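The cover is half down, in hand, with everything else in place. Continue.

Call:
jog_arm --pt "0.48 0.43 0.05 0 0 0 1" --pt "1.0 0.88 0.05 0 0 0 1" --pt "1.5 1.3 0.1 0 0 0 1" --pt "2.05 1.7 0.1 0 0 0 1" --pt "2.6 2.08 0.1 0 0 0 1"

```text
t: 14.12
tool_pos: [0.5353, -0.0505, 0.2092]
orientation: [-1.327, 1.135, 1.326]
force: [1.7, -4.1, -0.3]
opening: 0.036
```

```bash
python3 -c "
from h import *
low(np.arange(.45,.2,-.03))"
```

```text
t 14.12 graspU [-0.0611 -0.0011  0.228 ] F_u [ 1.06 -4.35 -0.3 ] open 0.036 q [-0.19 -0.03  1.67 -0.    1.5  -1.92]
r 0.2259 theta 0.46
th 0.4539815200280584 resid mm [-0.2  0.1]
0.45 [0.09 0.03 0.  ]
0.42 [0.65 0.4  0.  ]
0.39 [1.23 0.75 0.01]
0.36 [1.81 1.08 0.01]
0.33 [2.41 1.39 0.02]
0.3 [3.01 1.69 0.02]
0.27 [3.62 1.96 0.02]
0.24 [4.25 2.22 0.03]
0.21 [4.87 2.46 0.03]
```

Call:
jog_arm --pt "0.48 0.28 -0.03 0 0 0 1" --pt "1.0 0.62 -0.03 0 0 0 1" --pt "1.5 0.9 -0.03 0 0 0 1" --pt "2.1 1.23 -0.03 0 0 0 1" --pt "2.7 1.55 -0.03 0 0 0 1"

```text
t: 14.75
tool_pos: [0.5197, -0.053, 0.1818]
orientation: [-1.326, 1.134, 1.327]
force: [-0.1, 1.5, 0.1]
opening: 0.0361
```

```bash
python3 -c "
from h import *
low(np.arange(.30,.05,-.03))"
```

```text
t 14.75 graspU [-0.0768 -0.0012  0.2006] F_u [0.11 1.47 0.12] open 0.0361 q [-0.2  -0.06  1.75 -0.    1.45 -1.93]
r 0.2255 theta 0.319
th 0.3127343693183502 resid mm [-0.  0.]
0.3 [0.26 0.12 0.  ]
0.27 [0.87 0.4  0.  ]
0.24 [1.49 0.65 0.01]
0.21 [2.12 0.89 0.01]
0.18 [2.76 1.12 0.01]
0.15 [3.4  1.32 0.02]
0.12 [4.05 1.5  0.02]
0.09 [4.7  1.66 0.02]
0.06 [5.36 1.81 0.02]
```

Call:
jog_arm --pt "0.5 0.22 0 0 0 0 1" --pt "1.1 0.48 0 0 0 0 1" --pt "1.7 0.74 0 0 0 0 1" --pt "2.3 0.95 0 0 0 0 1" --pt "2.9 1.17 0 0 0 0 1"

```text
t: 15.38
tool_pos: [0.508, -0.0549, 0.1523]
orientation: [-1.326, 1.134, 1.327]
force: [-0.9, 2.8, 0.1]
opening: 0.036
```

```bash
python3 -c "
from h import *
low(np.arange(.18,.0,-.015))"
```

```text
t 15.38 graspU [-0.0887 -0.0012  0.1711] F_u [-0.43  2.85  0.08] open 0.036 q [-0.21 -0.07  1.81 -0.    1.4  -1.93]
r 0.2252 theta 0.178
th 0.1711991805395494 resid mm [ 0. -0.]
0.18 [-0.19 -0.06 -0.  ]
0.165 [0.13 0.04 0.  ]
0.15 [0.45 0.14 0.  ]
0.135 [0.78 0.24 0.  ]
0.12 [1.1  0.32 0.  ]
0.105 [1.43 0.41 0.01]
0.09 [1.75 0.49 0.01]
0.075 [2.08 0.56 0.01]
0.06 [2.41 0.63 0.01]
0.045 [2.74 0.7  0.01]
0.03 [3.07 0.75 0.01]
0.015 [3.4  0.81 0.01]
```

Call:
jog_arm --pt "0.45 0.14 0 0 0 0 1" --pt "0.9 0.27 0 0 0 0 1" --pt "1.25 0.36 0 0 0 0 1" --pt "1.5 0.43 0 0 0 0 1" --pt "1.6 0.46 0 0 0 0 1"

```text
t: 16.0
tool_pos: [0.5034, -0.0556, 0.1363]
orientation: [-1.326, 1.134, 1.327]
force: [-0.9, 2.6, 0.3]
opening: 0.036
```

```bash
python3 -c "
from h import *
low(np.arange(.105,.0,-.015))"
```

```text
t 16.0 graspU [-0.0933 -0.0012  0.1551] F_u [-0.48  2.7   0.31] open 0.036 q [-0.21 -0.07  1.84 -0.    1.37 -1.94]
r 0.2251 theta 0.104
th 0.09662515892760841 resid mm [-0.  0.]
0.105 [-0.18 -0.05 -0.  ]
0.09 [0.15 0.03 0.  ]
0.075 [0.47 0.11 0.  ]
0.06 [0.8  0.18 0.  ]
0.045 [1.13 0.24 0.  ]
0.03 [1.46 0.3  0.01]
0.015 [1.8  0.35 0.01]
```

Call:
jog_arm --pt "0.15 0.03 0 0 0 0 1" --pt "0.3 0.07 0 0 0 0 1" --pt "0.4 0.09 0 0 0 0 1"

```text
t: 16.38
tool_pos: [0.5029, -0.0557, 0.1334]
orientation: [-1.327, 1.133, 1.326]
force: [-6.9, 4.0, 12.1]
opening: 0.0359
```

Call:
jog_arm --pt "0.12 0.02 0 0 0 0 1" --pt "0.24 0.05 0 0 0 0 1" --pt "0.36 0.08 0 0 0 0 1"

```text
t: 16.75
tool_pos: [0.5025, -0.0557, 0.1313]
orientation: [-1.328, 1.132, 1.325]
force: [-6.9, 3.4, 10.3]
opening: 0.0358
```

```bash
python3 -c "
from h import *
low(np.arange(.075,-.03,-.015))"
```

```text
t 16.75 graspU [-0.0943 -0.0012  0.1501] F_u [-6.26  4.4  10.32] open 0.0358 q [-0.21 -0.07  1.85 -0.    1.36 -1.94]
r 0.225 theta 0.082
th 0.07410784185024942 resid mm [ 0.1 -0. ]
0.075 [-0.02  0.01 -0.  ]
0.06 [0.31 0.08 0.  ]
0.045 [0.64 0.14 0.  ]
0.03 [0.97 0.2  0.  ]
0.015 [1.3  0.26 0.01]
0.0 [1.63 0.31 0.01]
-0.015 [1.97 0.35 0.01]
```

Call:
jog_arm --pt "0.1 0.06 0 0 0 0 1" --pt "0.25 0.12 0 0 0 0 1" --pt "0.25 0.12 0 0 0 0 1"

```text
t: 17.12
tool_pos: [0.5023, -0.0558, 0.1302]
orientation: [-1.329, 1.131, 1.323]
force: [-2.6, 3.7, 7.8]
opening: 0.0361
```

Call:
jog_arm --pt "0.15 0.05 0 0 0 0 1" --pt "0.3 0.1 0 0 0 0 1"

```text
t: 17.38
tool_pos: [0.502, -0.0558, 0.1286]
orientation: [-1.33, 1.129, 1.322]
force: [-3.8, 3.8, 8.5]
opening: 0.036
```

```bash
python3 -c "
from h import *
low([.06,.03])
for n in ('wrist','side'):
    c=optics.read_camera(n);cv2.imwrite(f'pics/{n}9.png',c['frame'][:,:,::-1])"
```

```text
t 17.38 graspU [-0.0949 -0.0012  0.1474] F_u [-3.16  4.37  8.5 ] open 0.036 q [-0.21 -0.07  1.86 -0.    1.35 -1.94]
r 0.2249 theta 0.069
th 0.06185103864678675 resid mm [ 0.1 -0. ]
0.06 [0.04 0.02 0.  ]
0.03 [0.7  0.15 0.  ]
```

View pics/wrist9.png

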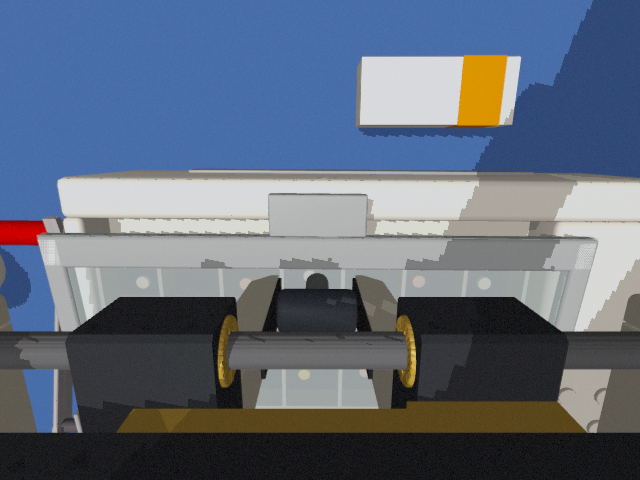

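```bash
python3 - <<'E'
from h import *
st,R,g,u,th=hang()
c=optics.read_camera("wrist")
a=c["frame"][:,:,::-1].copy()
for sl in (0,.003,.006,.009):
    # bar circle top/front rows, if bar is at grasp-off+sl in z ; th implied
    cen=u[[0,2]]-OFF+[0,sl]
    rows=[proj(c,U2W([cen[0]+.01*np.cos(p),-.001,cen[1]+.01*np.sin(p)]))[1] for p in np.linspace(0,2*np.pi,73)]
    t2=np.arcsin((cen[1]-.1)/np.hypot(.222,.032))-np.arctan2(.032,.222)
    e=HG+.27*np.array([-np.cos(t2),np.sin(t2)])+.0025*np.array([np.sin(t2),np.cos(t2)])
    w=[proj(c,U2W([e[0],y,e[1]])).round(1).tolist() for y in (-.145,.145)]
    print(sl,'bar rows',np.round([min(rows),max(rows)],1),'theta',t2.round(3),'front edge corners',w)
g=a[270:345,200:440];cv2.imwrite("pics/barz.png",cv2.resize(g,None,fx=3,fy=3))
E
```

```text
t 17.48 graspU [-0.0949 -0.0012  0.1471] F_u [-2.34  4.32  6.88] open 0.0356 q [-0.21 -0.07  1.86 -0.    1.35 -1.94]
r 0.2249 theta 0.068
0 bar rows [286.2 330.6] theta 0.06 front edge corners [[26.8, 190.9], [610.1, 194.7]]
0.003 bar rows [288.7 334. ] theta 0.074 front edge corners [[20.8, 192.3], [616.1, 196.1]]
0.006 bar rows [291.3 337.5] theta 0.088 front edge corners [[14.6, 193.9], [622.4, 197.8]]
0.009 bar rows [293.9 341.1] theta 0.101 front edge corners [[8.2, 195.6], [628.9, 199.6]]
```

View pics/barz.png

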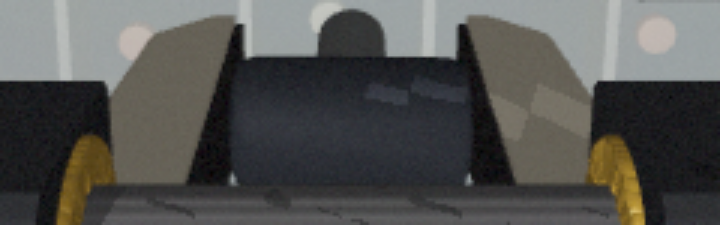

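Call:
jog_arm --pt "0.1 0.03 0 0 0 0 1" --pt "0.2 0.06 0 0 0 0 1" --squeeze 17

```text
t: 17.77
tool_pos: [0.5018, -0.0559, 0.1275]
orientation: [-1.33, 1.129, 1.321]
force: [-4.3, 2.8, 6.6]
opening: 0.036
```

Call:
jog_arm --pt "0.1 0.04 0 0 0 0 1" --pt "0.2 0.06 0 0 0 0 1"

```text
t: 18.02
tool_pos: [0.5016, -0.0559, 0.1264]
orientation: [-1.331, 1.128, 1.321]
force: [-3.8, 2.6, 5.7]
opening: 0.036
```

Call:
jog_arm --pt "0.1 0.04 0 0 0 0 1" --pt "0.2 0.06 0 0 0 0 1"

```text
t: 18.27
tool_pos: [0.5014, -0.0559, 0.1253]
orientation: [-1.331, 1.127, 1.32]
force: [-3.1, 3.1, 4.5]
opening: 0.0358
```

```bash
python3 - <<'E'
from h import *
st,R,g,u,th=hang()
c=optics.read_camera("wrist")
a=c["frame"][:,:,::-1].copy();cv2.imwrite("pics/wrist10.png",a)
E
```

```text
t 18.27 graspU [-0.0955 -0.0012  0.1441] F_u [-2.63  3.52  4.48] open 0.0358 q [-0.21 -0.07  1.87 -0.    1.34 -1.94]
r 0.2249 theta 0.054
```

View pics/wrist10.png

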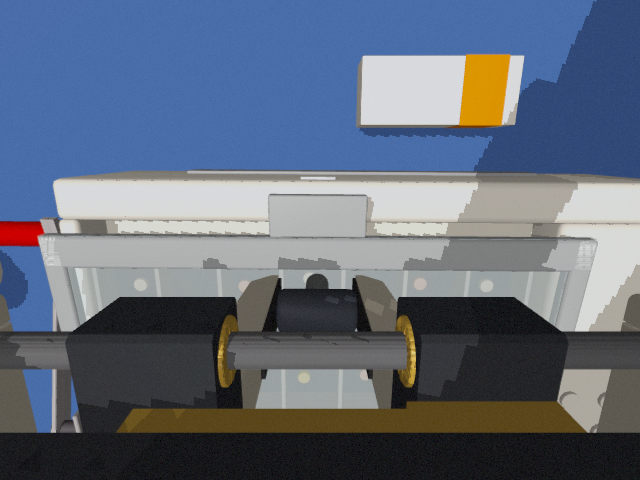

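No slip; the cover is moving down and the roller force is falling off. Continue in small steps.

Call:
jog_arm --pt "0.1 0.04 0 0 0 0 1" --pt "0.2 0.06 0 0 0 0 1"

```text
t: 18.58
tool_pos: [0.5011, -0.0559, 0.1235]
orientation: [-1.332, 1.126, 1.319]
force: [-2.5, 3.2, 3.0]
opening: 0.036
```

Call:
jog_arm --pt "0.1 0.04 0 0 0 0 1" --pt "0.15 0.04 0 0 0 0 1"

```text
t: 18.82
tool_pos: [0.5008, -0.056, 0.1218]
orientation: [-1.332, 1.126, 1.319]
force: [-0.4, 3.5, 2.5]
opening: 0.0359
```

Call:
jog_arm --pt "0.1 0.02 0 0 0 0 1" --pt "0.1 0.02 0 0 0 0 1"

```text
t: 19.08
tool_pos: [0.5005, -0.056, 0.1204]
orientation: [-1.332, 1.126, 1.32]
force: [0.5, 2.2, -1.8]
opening: 0.0358
```

Call:
jog_arm --pt "0.1 0.02 0 0 0 0 1" --pt "0.1 0.02 0 0 0 0 1"

```text
t: 19.32
tool_pos: [0.5002, -0.0561, 0.119]
orientation: [-1.332, 1.127, 1.32]
force: [1.1, 2.3, -2.7]
opening: 0.036
```

Call:
jog_arm --pt "0.1 0.02 0 0 0 0 1" --pt "0.1 0.02 0 0 0 0 1"

```text
t: 19.58
tool_pos: [0.5, -0.0561, 0.1178]
orientation: [-1.331, 1.127, 1.32]
force: [1.3, 2.0, -3.1]
opening: 0.036
```

Call:
jog_arm --pt "0.1 0.02 0 0 0 0 1" --pt "0.1 0.02 0 0 0 0 1"

```text
t: 19.82
tool_pos: [0.4999, -0.0561, 0.1172]
orientation: [-1.332, 1.126, 1.319]
force: [-1.3, 3.1, 2.9]
opening: 0.0358
```

Call:
jog_arm --pt "0.1 0.02 0 0 0 0 1" --pt "0.1 0.02 0 0 0 0 1"

```text
t: 20.08
tool_pos: [0.5, -0.0562, 0.117]
orientation: [-1.332, 1.126, 1.319]
force: [-2.5, 3.6, 6.6]
opening: 0.036
```

```bash
python3 - <<'E'
from h import *
st,R,g,u,th=hang()
for n in("wrist","side"):
    c=optics.read_camera(n)
    a=c["frame"][:,:,::-1].copy();cv2.imwrite(f"pics/{n}11.png",a)
E
```

```text
t 20.07 graspU [-0.097  -0.0012  0.1358] F_u [-1.9   3.96  6.55] open 0.036 q [-0.21 -0.07  1.88 -0.    1.32 -1.94]
r 0.2249 theta 0.017
```

View pics/wrist11.png

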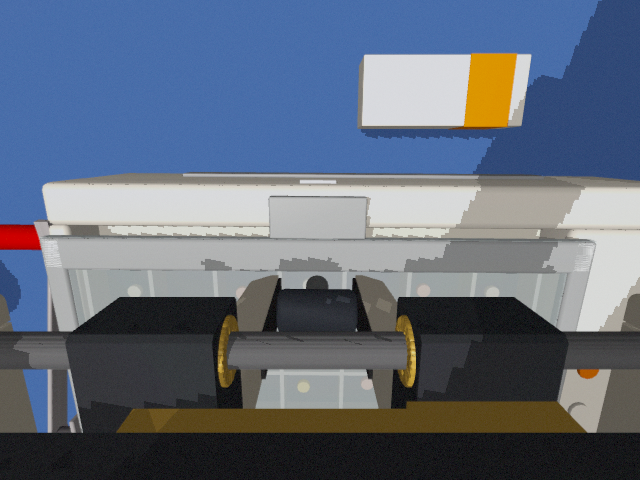

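Seated: after the snap (force reversed to −3 N) it now rises at a fixed height. A light upward pull to check the catch.

Call:
jog_arm --pt "-0.1 0 0 0 0 0 1" --pt "-0.1 0 0 0 0 0 1"

```text
t: 20.42
tool_pos: [0.4999, -0.0562, 0.1175]
orientation: [-1.332, 1.126, 1.319]
force: [3.0, 2.7, -3.6]
opening: 0.0358
```

Call:
jog_arm --pt "-0.1 0 0 0 0 0 1" --pt "-0.1 0 0 0 0 0 1"

```text
t: 20.68
tool_pos: [0.5, -0.0561, 0.118]
orientation: [-1.332, 1.126, 1.319]
force: [5.4, 2.1, -6.9]
opening: 0.0359
```

The catch holds. Return to neutral, release, and lift straight up.

Call:
jog_arm --pt "0.1 0 0 0 0 0 1" --pt "0.1 0 0 0 0 0 0.8" --pt "0.1 0 0 0 0 0 0.5" --pt "0.1 0 0 0 0 0 0.3" --pt "0.1 0 0 0 0 0 0.2"

```text
t: 21.3
tool_pos: [0.5, -0.0563, 0.117]
orientation: [-1.332, 1.126, 1.319]
force: [0.1, 0.7, 0.2]
opening: 0.0614
```

Call:
jog_arm --pt "-0.3 0 0 0 0 0 0.1" --pt "-2 0 0 0 0 0 0" --pt "-6 0 0 0 0 0 0" --pt "-11 0 0 0 0 0 0" --pt "-16 0 0 0 0 0 0"

```text
t: 21.92
tool_pos: [0.4986, -0.0559, 0.28]
orientation: [-1.333, 1.126, 1.318]
force: [0.6, -0.8, 0.3]
opening: 0.0929
```

Call:
jog_arm --pt "-4 0 0 0 0 0 0" --pt "-4 0 0 0 0 0 0" --pt "-4 0 0 0 0 0 0"

```text
t: 22.3
tool_pos: [0.4982, -0.0557, 0.3203]
orientation: [-1.333, 1.125, 1.317]
force: [0.3, 0.1, -0.9]
opening: 0.0927
```

```bash
python3 - <<'E'
from h import *
S()
for n in("wrist","side","scene"):
    c=optics.read_camera(n)
    a=c["frame"][:,:,::-1].copy();cv2.imwrite(f"pics/{n}12.png",a)
E
```

```text
t 22.3 graspU [-0.0987 -0.0005  0.3391] F_u [ 0.36  0.08 -0.9 ] open 0.0927 q [-0.21 -0.17  1.6  -0.    1.7  -1.94]
```

View pics/scene12.png

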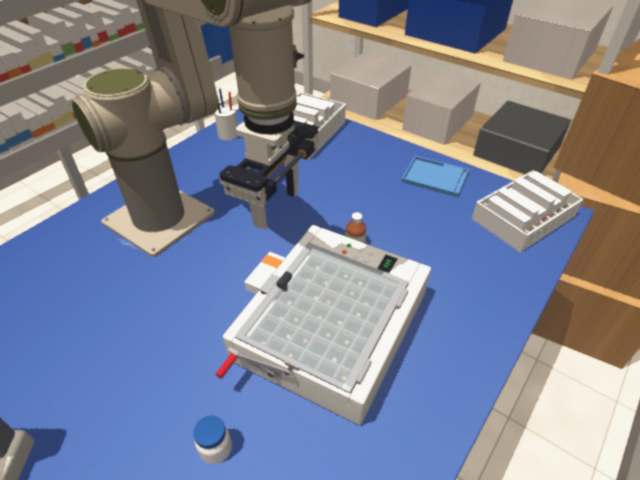

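View pics/side12.png

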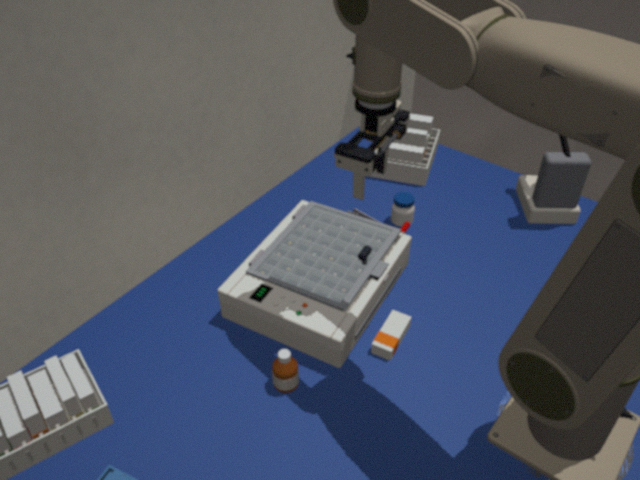

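View pics/wrist12.png

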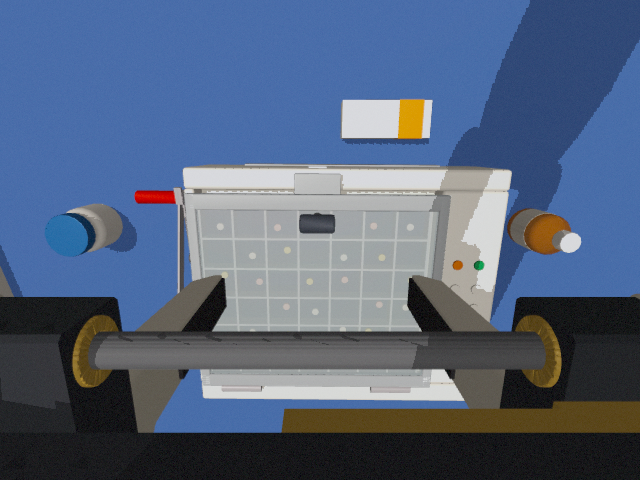

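The cover lies flat (handle at wrist (317,223)), and the bottle, jar and carton are where they were. I'll hand in.

```bash
python3 -c "
from h import *
c=optics.read_camera('wrist')
for th in (0,.02,.06,.08):
    h=hp(th);print(th,proj(c,U2W([h[0],-.001,h[1]])).round(1))
print(ticket.close_job())"
```

```text
0 [315.6 223.2]
0.02 [315.6 224.7]
0.06 [315.5 228.2]
0.08 [315.5 230.1]
the job is handed in; nothing more can be done
None
```

The cover is shut and held by its front catch, and the job is handed in. It took about 22 s of the 72 s allowed.

- **Stay:** I gripped the red knee grip lightly (9 N squeeze) and swung it up and forward past centre. My first estimate of the foot pivot was several millimetres off. That pushed the load at the grip up to about 16 N before I corrected the arc. With the grip that is about 34 N in all, against the 60 N limit. Released, the cover stayed where it was, at about 1.19 rad.
- **Cover:** I pinched the handle end to end and lowered the cover in hand all the way. The roller took about 12 N to push past, and the total hand load stayed below about 45 N. The force then reversed to about −3 N as the catch snapped, and I stopped on the seat at about 7 N.

**Last checks**
- **Pull test:** the catch held against an upward pull of about 7 N.
- **Cover angle:** the final wrist picture put the handle at row 223. That fits a cover angle of 0 to 0.02 rad; a cover that had not snapped would show at 228 or more. The arm's own reading was about 0.02 rad, so the two agree.
- **Surroundings:** the bottle, jar and carton look unmoved in all three views, and the gripper is clear.

One check disagreed: the predicted front edge of the cover frame was about 45 pixels off in the wrist picture. I took this to mean the 270 mm reach includes the tongue, and did not rely on that check.

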